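# Open the intake-filter cover of a lab gas unit

## Task

Open the filter compartment on top of the cream-coloured gas unit: with the fingertips, press the blue snap tab down until the grey sliding cover is released and springs forward a little, then push the cover along its guides, away from the tab, until it is off its seat and the filter well is completely uncovered, and leave it lying flat on top of the unit. This is all pressing and pushing: never lift the cover, never touch the filter, and leave the things standing on the unit and on the bench where they are.

Things in the scene. Friction and masses are not known exactly. Their poses are not given: they have to be found in the camera images.
- unit: Cream gas unit fixed on the bench, a box 220 mm (its x) by 380 mm (its y), 130 mm high; gauge and display on its -x face. Origin: centre of its underside on the bench. Place varies, turned up to 0.4 rad about the vertical. Its flat top (deck) carries, from -y to +y: the blue snap tab, the cover on its seat over the filter well, and free deck where the cover comes to lie.
- seat (a point): Fixed point on the unit's deck, 130 mm above the bench: centre of the cover's seat, 50 mm towards -y from the unit's centre; axes as the unit's. The cover slides off in +y. From here the deck reaches 240 mm in +y, 140 mm in -y and 110 mm either way in x. The filter well is the opening within 40 mm in x and 44 mm in y of this point.
- guide (a point): Fixed point on top of the +x guide, midway along it, 13.5 mm above the deck and 61 mm in x from the seat; axes as the unit's. Two aluminium guides run along y from -60 to +60 mm of the seat, 57 to 65 mm out in x on both sides, with lips over the cover's edges reaching in to 51 mm: the cover can only slide in them, with 2 mm of play.
- ejector_pins (a point): Point midway between the tips of two steel spring pins, 76 mm apart in x, 4 mm above the deck, at y = -60 mm of the seat, in two grey housings 30 (x) by 18 (y) by 12 mm high centred at x = -40 and +40, y = -71.5 mm of the seat. When the tab frees the cover they push it about 16 mm in +y with about 5 N; the point moves with them.
- cover: Grey sliding cover, about 0.16 kg: plate 110 (x) by 120 (y) by 8 mm. Origin: centre of the plate's underside; starts at the seat point within 2 mm, same axes. A 41 mm wide tongue reaches to its y = -77 mm, with a window for the tab's tooth, which locks it. Once freed it stays free and slides with 0.5 to 2 N. The well is wholly clear, tongue included, when it is 121 mm or more in +y from its seat.
- ridge (a point): Middle of the top edge of the cover's push ridge: 24 mm above the cover's underside, 44 mm towards -y from its centre. The ridge is 64 mm long (x), 8 mm thick (y) and rises 16 mm above the plate; push its -y face in +y. Moves with the cover.
- tab_pad (a point): Centre of the top face of the blue snap tab's pad, 30 mm (x) by 28 mm (y), ribbed; it stands 13 mm above the deck at y = -104 mm from the seat. Moves down with the tab.
- tab (a joint): How far the snap tab is pressed down, m: 0 up (locked), 0.009 fully down, cover released from about 0.006. Spring: about 2 N to start and 5 N at the bottom, with some 3 N of rubbing more while the cover leans on it; it comes up again when let go.
- filter: Pleated air filter, cream pleats in a black frame, fixed in the well under the cover; 78 by 86 mm, its top about 16 mm below the deck. Origin 85 mm above the bench, below the seat point. Not to be touched.
- cap_jar: Small clear jar with blue cap, 30 mm across, 42 mm high, standing on the rear (+x) strip of the unit's deck, beyond the guide. Origin: centre of its underside. Leave it.
- ferrule_tin: Round aluminium tin, 35 mm across, 19 mm high, on the front (-x) strip of the unit's deck. Origin: centre of its underside. Leave it.
- wrench: Small wrench, 150 mm long, lying on the bench on the robot's right. Leave it.
- marker: White marker pen with blue cap, 135 mm long, lying on the bench on the left. Leave it.
- mouse: Black computer mouse, 112 by 62 mm, 30 mm high, on the bench on the left. Leave it.
- vial_rack: White rack with vials, 60 by 160 mm, 44 mm high, on the bench on the right. Leave it.
- solvent_bottle: Amber bottle with blue cap, 72 mm across, 150 mm high, on the bench far left. Origin: centre of its underside. Leave it.
Not all that is in view belongs to the job. There is more than one size of the cover; the job needs the smallest.

How it is judged:
By the outcome, as a careful person would: the job done as asked, in the order asked, and still so for the second after the job is handed in, with the robot touching nothing.
It also fails if it takes over 40 s, if anything falls off the work surface, if the arm or the gripper's body presses on something with over 40 N, if the wrist force passes 120 N, or if a joint passes its speed limit or range.

## Robot

A 7-joint arm with a two-finger parallel gripper is mounted at the origin on the work surface. World frame = base frame: x ahead of the robot, y to its left, z up, the work surface at z = 0. Lengths are in m, angles in rad, forces in N, time in s.
With the tool pointing down it reaches from about 0.425 to 0.875 m from the base axis. Payload 8.4 kg.
Tool frame: the origin (TCP) lies on the centre line of the jaws, within the pads' length; the fingertips stand ahead of it and the grasp point (between the pads) is the TCP (robot.tip_extent is the x of the fingertips in the tool frame, in m); x points along the fingers, y is the direction in which the jaws open and shut, and the axes are right-handed (so a half turn about x gives the same grasp; the last joint's range is limited). The gripper opens to 85 mm and grips with 20 to 120 N. Pads are 22 mm wide; open, the fingers measure 114 mm over their backs; the gripper's body (76 mm by 85 mm) begins 54 mm behind the grasp point. The pads swing forward as they close: fully open they stand 13 mm farther back than shut.
Start: joints at [-1.297, 0.333, 0.04, 1.465, -0.013, 1.343, -0.059], TCP at [0.237, 0.605, 0.25] pointing down, gripper open.
Joint ranges: [-2.58, 2.58], [-0.38, 2.09], [-1.3, 1.39], [0.25, 2.4], [-1.5, 4.64], [0.08, 2.09], [-2.65, 2.65]. Speed limits (rad/s): [2.22, 2.22, 2.79, 2.79, 3.14, 3.14, 3.14].

## Interface

Orientations are given as a rotation vector (axis times angle).
In Python, from plant import robot, cams gives the robot as it stands.
- The arm moves only by the tool apply_moves, never from a script. Its argument "series" is a list of rows, each an object of numbers: "x", "y", "z": the shift along the tool's x, y, z in cm; "twist": the turn about the tool's x in degrees. In form: [{"x": .., "y": .., "z": .., "twist": ..}, ...]. A call has 1 to 20 rows; each row shifts and turns the commanded pose from where the row before left it, along the tool's axes as they then stand; what a row does not reach is not made up. A row lasts 1/10 s, in which the tool goes at most 50 mm and 8.59 degrees, less where a joint would pass 70% of its speed; a pose out of reach is approached as far as the arm can. A call with a gripper value outside its range is refused whole. "claw" is the closure, from 0 (fully open) to 1 (shut), set as the call begins (left out, the last holds). The fingers move at their own pace and stop on an object; "squeeze" is the grip in N (left out, the last holds). Time passes only in rows, so rows that do not move let the fingers close. It gives the time, the measured TCP pose, the force and the opening at its end, in the units of the state.
- robot.state(): the state, without advancing time (a new reading comes with each control period).
- cams.get_image(name): name is "scene" or "top" or "wrist"; returns a dict with "color" (480x640x3 uint8, blue, green, red), "fx", "fy", "cx", "cy" (pixels), "R" (3x3) and "t" (3): a world point X has camera coordinates R X + t. Camera axes: x right, y down, z forward; pixel columns grow to the right and rows downward; lengths in m; the calibration is good to about 2 mm. A picture is of the moment at which its call begins. There is no depth.
- robot.close_job(): hands the job in, once; it reports no verdict.
Trained networks look in a picture, given as the dict that the camera call returned (one of the last four; its "shot" number tells which), for a name from the list of things; names that differ only in an ending like _2 or _b are one class to them, and where a whole thing is asked for, a point or a joint stands for the part that bears it (a point fixed in the world has none). Each returns a list of dicts, best first, with "score" (0 to 1); they miss things now and then, are a little off and sometimes report something else, mostly with a low value. They report only what shows in the picture. A call takes as long as a camera call. They do not tell look-alikes from the thing itself.
- cams.masks_of(picture, label): "region" (480x640 bool, what is visible of it) and "bbox" ([left, top, right, bottom] in pixels, round what is visible of it).
- cams.pinpoint(picture, label): "centre" ([column, row] in pixels: a listed point, or the origin of a listed thing).
The state is a dict: "time_s": time; "qpos": joint angles; "qd": joint speeds; "tau": joint torques, N m; "tool_pos": TCP position; "orientation": TCP orientation; "ft_force": force on the tool from outside, world axes, zero at the start; "torque": the same for the moment, N m; "grip_width": opening from 0.0 (shut) to 1.0 (fully open).
Only numpy, scipy, OpenCV 4.12 (cv2) and the standard library are available. Lean on these libraries where they do the work, as an engineer would, in place of code of your own. Each camera call takes 0.05 s, during which the arm holds its last target.

## Working session

There is one attempt and no reset: what is moved stays moved. The work goes in short steps, Python scripts to look and compute and a tool call to move; the robot and the scene stay as the last step left them, time stands still between calls to the robot, and variables do not carry over. Pictures are saved under pics/ and viewed, and the job is handed in when it is done.

Besides the shell and the picture viewer there is one more tool, called after "Request:" as name(argument=value, ...) on one line, values as JSON. apply_moves: Moves the arm, as the interface text tells. Its arguments: {"type":"object","properties":{"series":{"type":"array","items":{"type":"object","properties":{"x":{"type":"number"},"y":{"type":"number"},"z":{"type":"number"},"twist":{"type":"number"}}}},"claw":{"type":"number"},"squeeze":{"type":"number"}},"required":["series"]}

```bash
mkdir -p pics; ls; python3 - <<'E'
from plant import robot, cams
import cv2
print(robot.state(), robot.tip_extent)
for n in ("scene","top","wrist"):
    p=cams.get_image(n); cv2.imwrite(f"pics/{n}0.png",p["color"]); print(n,p["fx"],p["fy"],p["cx"],p["cy"],p["R"],p["t"])
    for l in ("unit","cover","tab","tab_pad","seat","ridge","guide","ejector_pins","cap_jar","ferrule_tin"):
        try: print(l,[(round(d["score"],2),[round(float(v)) for v in d["centre"]]) for d in cams.pinpoint(p,l)])
        except Exception as e: print(l,e)
E
```

```text
pics
{'time_s': 0.0, 'qpos': array([-1.2972276 ,  0.33393219,  0.03984122,  1.46625941, -0.01339805,
        1.34330285, -0.05849576]), 'qd': array([ 0.00146193,  0.00039258, -0.00134055, -0.0006344 , -0.00147229,
        0.00164949, -0.00081308]), 'tau': array([ 2.33648689e-04, -6.58562064e+01,  1.36550702e+00, -4.05567777e+01,
        1.67089590e-02,  1.28029074e-02, -2.20489270e-06]), 'tool_pos': array([0.23657989, 0.60496417, 0.24941284]), 'orientation': array([ 0.29117733,  1.55114132, -0.29374013]), 'ft_force': array([-0.10355297, -0.39175955, -0.80870419]), 'torque': array([ 0.08704836, -0.00722636, -0.02926311]), 'grip_width': 1.0002704979062327} 0.019
scene 482.5141400359248 482.5141400359248 323.6844564650078 242.02107427898423 [[-0.24087533  0.97054782  0.00400036]
 [ 0.6182884   0.15662438 -0.77018716]
 [-0.74813002 -0.18304571 -0.6378054 ]] [ 0.06011836 -0.2153025   1.71231093]
unit [(0.77, [289, 302])]
cover [(0.69, [237, 213]), (0.68, [265, 264])]
tab it knows: cap_jar, cover, ejector_pins, ferrule_tin, filter, guide, marker, mouse, ridge, seat, solvent_bottle, tab_pad
[... 875 characters left out ...]
184])]
guide [(0.71, [372, 163]), (0.55, [137, 250])]
ejector_pins []
cap_jar [(0.58, [345, 164])]
ferrule_tin [(0.55, [368, 223])]
wrist 369.6845851480485 369.6845851480485 319.1867122532949 250.23329300809422 [[ 3.64803348e-01  9.31084143e-01 -9.14028822e-04]
 [ 8.94084579e-01 -3.50032409e-01  2.79446019e-01]
 [ 2.59867817e-01 -1.02760062e-01 -9.60160969e-01]] [-0.64998913 -0.03470856  0.38073664]
unit []
cover [(0.77, [22, 379])]
tab it knows: cap_jar, cover, ejector_pins, ferrule_tin, filter, guide, marker, mouse, ridge, seat, solvent_bottle, tab_pad, unit, vial_rack, wrench
tab_pad []
seat []
ridge [(0.72, [406, 377])]
guide []
ejector_pins [(0.27, [245, 410])]
cap_jar []
ferrule_tin []
```

View pics/scene0.png

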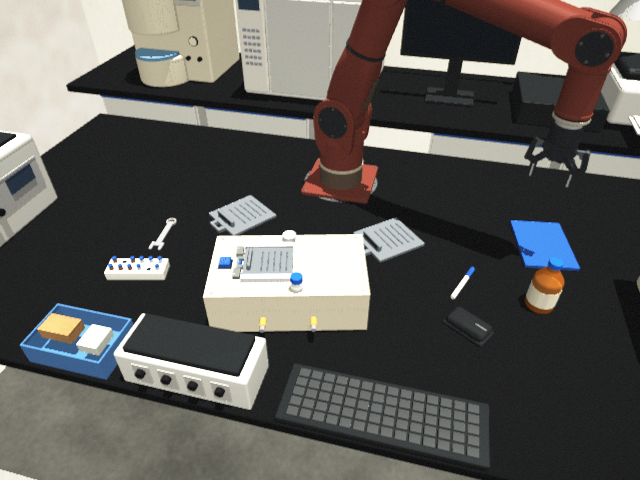

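View pics/top0.png

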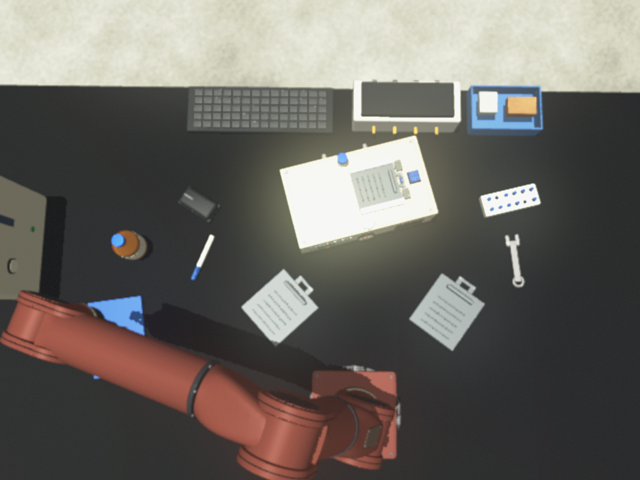

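```bash
python3 - <<'E'
import cv2
im=cv2.imread("pics/top0.png")[130:270,270:470]
cv2.imwrite("pics/top0c.png",cv2.resize(im,None,fx=4,fy=4,interpolation=cv2.INTER_CUBIC))
E
```

```text
(no output)
```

View pics/top0c.png

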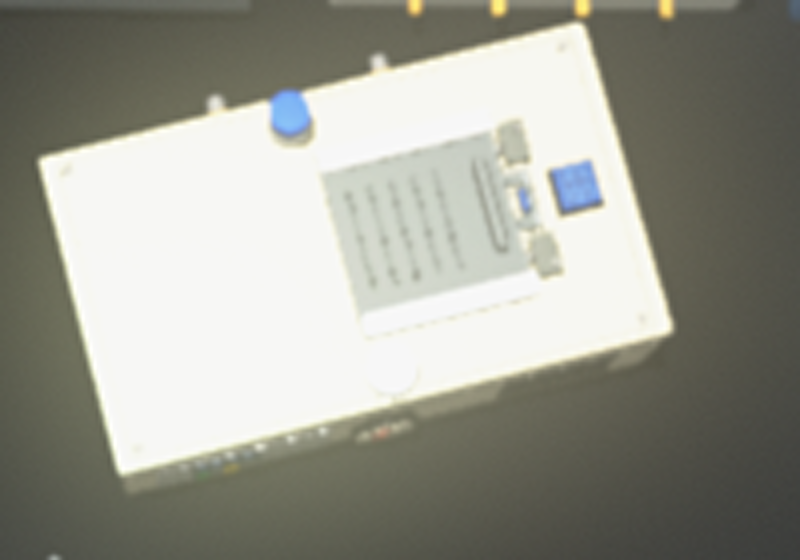

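The top picture shows three cover-like plates. One is on the unit at (375,188), and two larger ones lie on the bench at (445,311) and (281,303). The one on the unit is the smallest; the crop shows it between its guides, with the blue tab pad at about (413,176). Next I measure the unit pose.

```bash
cat > h.py <<'E'
import numpy as np, cv2
from scipy.optimize import least_squares
def ray(p,uv,z):
    R=np.array(p["R"]);t=np.array(p["t"]);c=-R.T@t
    d=R.T@np.array([(uv[0]-p["cx"])/p["fx"],(uv[1]-p["cy"])/p["fy"],1]); return c+d*(z-c[2])/d[2]
def proj(p,X):
    c=np.array(p["R"])@np.array(X).T+np.array(p["t"])[:,None]
    return np.stack([p["fx"]*c[0]/c[2]+p["cx"],p["fy"]*c[1]/c[2]+p["cy"]],1)
def U2W(u,pts): # unit coords from unit origin
    c,s=np.cos(u[2]),np.sin(u[2]);pts=np.atleast_2d(pts).astype(float)
    return np.stack([u[0]+c*pts[:,0]-s*pts[:,1],u[1]+s*pts[:,0]+c*pts[:,1],pts[:,2]],1)
E
python3 - <<'E'
from h import *
from plant import cams
p=cams.get_image("top"); s=cams.get_image("scene")
uv=np.array([(583,22),(40,157),(672,330),(120,473)])/4+np.array([270,130])-.4
M=np.array([(.11,-.19,.13),(.11,.19,.13),(-.11,-.19,.13),(-.11,.19,.13)])
for q in uv: print(ray(p,q,.13))
f=lambda u:(proj(p,U2W(u,M))-uv).ravel()
r=least_squares(f,[.65,-.05,.2]);print(r.x,r.fun.round(2))
u=r.x
pts={"tab":(0,-.154,.143),"ridge":(0,-.094,.154),"guide":(.061,-.05,.1435),"seat":(0,-.05,.13)}
for k,v in pts.items(): print(k,U2W(u,v).round(4),proj(p,U2W(u,v)).round(1),proj(s,U2W(u,v)).round(1))
for l in ("cap_jar","ferrule_tin"):
  for d in cams.pinpoint(p,l)[:1]: print(l,ray(p,d["centre"],.13))
print(proj(s,U2W(u,M)).round(1))
im=s["color"][200:340,190:390];cv2.imwrite("pics/s0c.png",cv2.resize(im,None,fx=4,fy=4,interpolation=cv2.INTER_CUBIC))
np.save("u.npy",u)
E
```

```text
[ 0.754195   -0.15710364  0.13      ]
[0.65522832 0.21037475 0.13      ]
[ 0.54160131 -0.21451207  0.13      ]
[0.44081489 0.15232514 0.13      ]
[ 0.59793028 -0.00222705  0.26526818] [-0.13  0.1   0.14  0.35 -0.03  0.    0.02 -0.43]
tab [[ 0.6383 -0.1508  0.143 ]] [[414.1 175.3]] [[225.  260.8]]
ridge [[ 0.6226 -0.0929  0.154 ]] [[392.9 179.8]] [[249.4 257.1]]
guide [[ 0.6699 -0.0345  0.1435]] [[370.6 163.3]] [[266.2 277.6]]
seat [[ 0.611  -0.0505  0.13  ]] [[376.2 186. ]] [[268.3 264.3]]
cap_jar [0.67328614 0.04008933 0.13      ]
ferrule_tin [0.55845031 0.43555535 0.13      ]
[[203.2 297.7]
 [370.5 295.5]
 [217.5 236.6]
 [362.4 235.1]]
```

View pics/s0c.png

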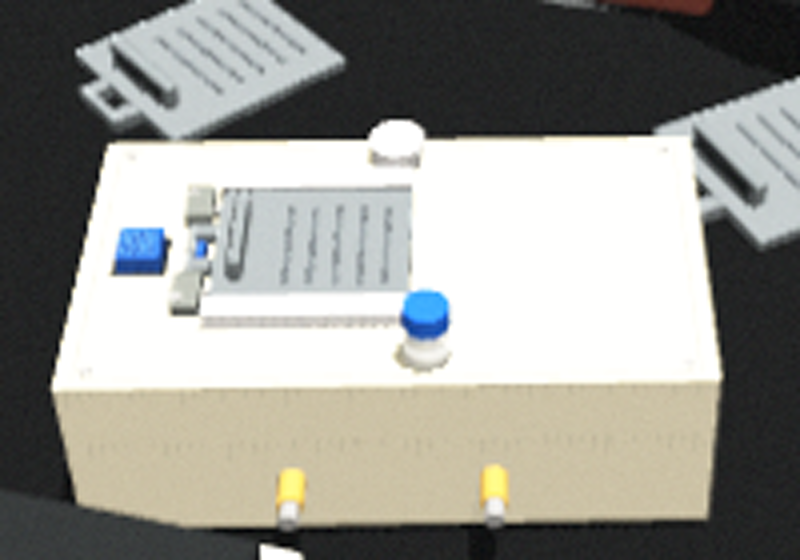

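```bash
cat >> h.py <<'E'
from scipy.spatial.transform import Rotation as Ro
def axes(st): return Ro.from_rotvec(st["orientation"]).as_matrix()
def rel(st,P): return (axes(st).T@(np.array(P)-st["tool_pos"])*100).round(2)
def twist(st,u):
    A=axes(st); ux=np.array([np.cos(u[2]),np.sin(u[2]),0]); out=[]
    for s in (1,-1):
        v=A.T@(s*ux); out.append(round(np.degrees(np.arctan2(v[2],v[1])),1))
    return out
E
python3 - <<'E'
from h import *
from plant import robot
st=robot.state();u=np.load("u.npy");print(axes(st).round(3));print(twist(st,u), rel(st,U2W(u,(0,-.154,.22))[0]))
E
```

```text
[[-0.     0.364  0.931]
 [-0.     0.931 -0.364]
 [-1.    -0.     0.   ]]
[np.float64(53.4), np.float64(-126.6)] [  3.03 -55.79  64.94]
```

Request:
apply_moves(claw=1, series=[{"y": -2.79,"z": 3.25},{"y": -2.79,"z": 3.25},{"y": -2.79,"z": 3.25},{"y": -2.79,"z": 3.25},{"y": -2.79,"z": 3.25},{"y": -2.79,"z": 3.25},{"y": -2.79,"z": 3.25},{"y": -2.79,"z": 3.25},{"y": -2.79,"z": 3.25},{"y": -2.79,"z": 3.25},{"y": -2.79,"z": 3.25},{"y": -2.79,"z": 3.25},{"y": -2.79,"z": 3.25},{"y": -2.79,"z": 3.25},{"y": -2.79,"z": 3.25},{"y": -2.79,"z": 3.25},{"y": -2.79,"z": 3.25},{"y": -2.79,"z": 3.25},{"y": -2.79,"z": 3.25},{"y": -2.79,"z": 3.25}])

```text
invalid input
```

Request:
apply_moves(series=[{"twist": 7.63},{"twist": 7.63},{"twist": 7.63},{"twist": 7.63},{"twist": 7.63},{"twist": 7.63},{"twist": 7.62},{}])

```text
invalid input
```

```bash
python3 - <<'E'
from h import *
from plant import robot,cams
st=robot.state();u=np.load("u.npy");print(axes(st).round(3),st["time_s"],st["tool_pos"],st["ft_force"],st["qpos"].round(2),robot.tip_extent,st["grip_width"]);print(twist(st,u), rel(st,U2W(u,(0,-.154,.18))[0]))
w=cams.get_image("wrist");cv2.imwrite("pics/w1.png",w["color"])
for l in ("tab_pad","ridge","guide","seat"):
  print(l,[(round(d["score"],2),np.round(d["centre"],1)) for d in cams.pinpoint(w,l)])
for k,v in {"tab":(0,-.154,.143),"ridge":(0,-.094,.154),"guide":(.061,-.05,.1435)}.items(): print(k,proj(w,U2W(u,v)).round(1))
p=cams.get_image("top")
for l,z in (("cap_jar",.13),("ferrule_tin",.13)):
  print(l,[(round(d["score"],2),ray(p,d["centre"],z).round(3)) for d in cams.pinpoint(p,l)])
E
```

```text
[[-0.     0.364  0.931]
 [-0.     0.931 -0.364]
 [-1.    -0.     0.   ]] 1.7 [0.23677461 0.60531195 0.25031887] [ 0.37547991 -0.3621894   0.62048627] [-1.3   0.33  0.04  1.47 -0.01  1.34 -0.06] 0.019 0.9987334824790128
[np.float64(53.4), np.float64(-126.6)] [  7.03 -55.79  64.94]
tab_pad []
ridge [(0.53, array([407.4, 376.3]))]
guide []
seat []
tab [[-166.2  797.4]]
ridge [[-146.8  796.7]]
guide [[-65.7 792.1]]
cap_jar [(0.53, array([0.671, 0.04 , 0.13 ]))]
ferrule_tin [(0.64, array([ 0.501, -0.031,  0.13 ]))]
```

View pics/w1.png

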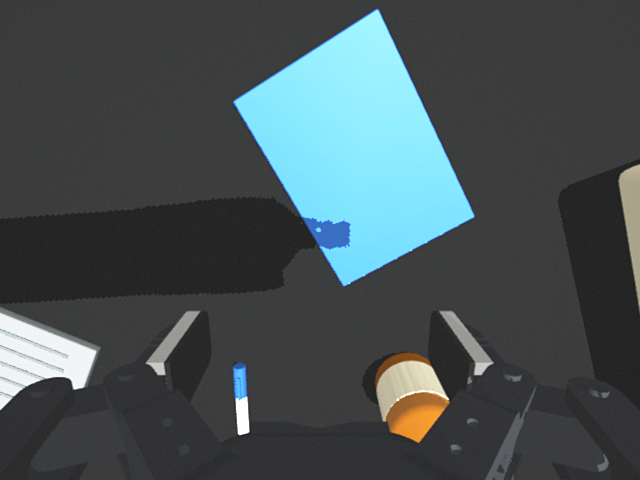

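The moves were refused, so nothing moved and the wrist view is unchanged. I'll send full rows this time.

Request:
apply_moves(claw=1, series=[{"x": 0,"y": -2.79,"z": 3.25,"twist": 0},{"x": 0,"y": -2.79,"z": 3.25,"twist": 0},{"x": 0,"y": -2.79,"z": 3.25,"twist": 0},{"x": 0,"y": -2.79,"z": 3.25,"twist": 0},{"x": 0,"y": -2.79,"z": 3.25,"twist": 0},{"x": 0,"y": -2.79,"z": 3.25,"twist": 0},{"x": 0,"y": -2.79,"z": 3.25,"twist": 0},{"x": 0,"y": -2.79,"z": 3.25,"twist": 0},{"x": 0,"y": -2.79,"z": 3.25,"twist": 0},{"x": 0,"y": -2.79,"z": 3.25,"twist": 0},{"x": 0,"y": -2.79,"z": 3.25,"twist": 0},{"x": 0,"y": -2.79,"z": 3.25,"twist": 0},{"x": 0,"y": -2.79,"z": 3.25,"twist": 0},{"x": 0,"y": -2.79,"z": 3.25,"twist": 0},{"x": 0,"y": -2.79,"z": 3.25,"twist": 0},{"x": 0,"y": -2.79,"z": 3.25,"twist": 0},{"x": 0,"y": -2.79,"z": 3.25,"twist": 0},{"x": 0,"y": -2.79,"z": 3.25,"twist": 0},{"x": 0,"y": -2.79,"z": 3.25,"twist": 0},{"x": 0,"y": -2.79,"z": 3.25,"twist": 0}])

```text
time_s: 4.1
tool_pos: [0.6396, -0.1524, 0.2504]
orientation: [0.292, 1.551, -0.292]
ft_force: [-0.1, 1.4, 1.2]
grip_width: -0.002
```

Request:
apply_moves(series=[{"x": 0,"y": 0,"z": 0,"twist": 7.63},{"x": 0,"y": 0,"z": 0,"twist": 7.63},{"x": 0,"y": 0,"z": 0,"twist": 7.63},{"x": 0,"y": 0,"z": 0,"twist": 7.63},{"x": 0,"y": 0,"z": 0,"twist": 7.63},{"x": 0,"y": 0,"z": 0,"twist": 7.63},{"x": 0,"y": 0,"z": 0,"twist": 7.63},{"x": 0,"y": 0,"z": 0,"twist": 0}])

```text
time_s: 4.9
tool_pos: [0.6389, -0.1508, 0.2502]
orientation: [1.012, 1.323, -1.013]
ft_force: [-0.8, -0.3, 0.8]
grip_width: -0.004
```

```bash
python3 - <<'E'
from h import *
from plant import robot,cams
st=robot.state();u=np.load("u.npy");print(axes(st).round(3),st["time_s"],st["tool_pos"],st["ft_force"],st["qpos"].round(2),robot.tip_extent,st["grip_width"]);print(twist(st,u), rel(st,U2W(u,(0,-.154,.18))[0]))
w=cams.get_image("wrist")
for l in ("tab_pad","ridge","guide"):
  print(l,[(round(d["score"],2),np.round(d["centre"],1)) for d in cams.pinpoint(w,l)])
im=w["color"].copy()
for k,v in {"tab":(0,-.154,.143),"ridge":(0,-.094,.154),"guide":(.061,-.05,.1435)}.items():
  q=proj(w,U2W(u,v))[0]; print(k,q.round(1)); cv2.drawMarker(im,tuple(int(a) for a in q),(0,0,255),0,12)
cv2.imwrite("pics/w2.png",im)
E
```

```text
[[-0.     0.965  0.261]
 [-0.     0.261 -0.965]
 [-1.    -0.     0.   ]] 4.9 [ 0.63891059 -0.15084538  0.25022788] [-0.76358637 -0.27345232  0.7740147 ] [-0.44  0.44  0.83  1.48 -0.33  1.37  0.68] 0.019 -0.004294690606640664
[np.float64(-0.1), np.float64(179.9)] [ 7.02 -0.06 -0.02]
tab_pad [(0.77, array([317.5, 258.3]))]
ridge [(0.66, array([423.1,  82.9])), (0.62, array([314.1, 161.1]))]
guide [(0.59, array([420.7,  86.3]))]
tab [320.3 256.9]
ridge [320.3 164. ]
guide [426.1  84.4]
```

View pics/w2.png

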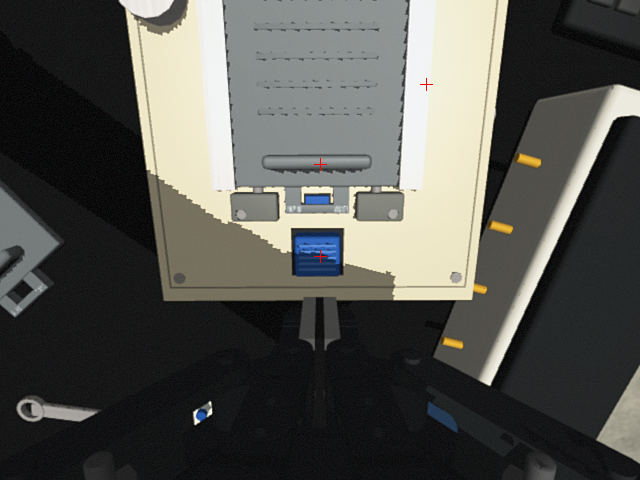

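Request:
apply_moves(series=[{"x": 2,"y": -0.1,"z": 0,"twist": 0},{"x": 2,"y": 0,"z": 0,"twist": 0},{"x": 2,"y": 0,"z": 0,"twist": 0},{"x": 1,"y": 0,"z": 0,"twist": 0},{"x": 0.5,"y": 0,"z": 0,"twist": 0},{"x": 0.5,"y": 0,"z": 0,"twist": 0},{"x": 0,"y": 0,"z": 0,"twist": 0}])

```text
time_s: 5.8
tool_pos: [0.6379, -0.1514, 0.1704]
orientation: [1.011, 1.323, -1.011]
ft_force: [-0.2, -0.3, 0.6]
grip_width: 0.002
```

```bash
python3 - <<'E'
from h import *
from plant import robot,cams
st=robot.state();u=np.load("u.npy");print(st["tool_pos"],st["ft_force"]);print(rel(st,U2W(u,(-.001,-.154,.162))[0]))
for n in ("scene","wrist"):
  w=cams.get_image(n);im=w["color"]
  if n=="scene": im=cv2.resize(im[200:320,180:340],None,fx=4,fy=4,interpolation=cv2.INTER_CUBIC)
  cv2.imwrite(f"pics/{n}3.png",im)
E
```

```text
[ 0.63794265 -0.15142437  0.1703724 ] [-0.19855372 -0.27701936  0.6319028 ]
[ 0.84 -0.05 -0.05]
```

View pics/scene3.png

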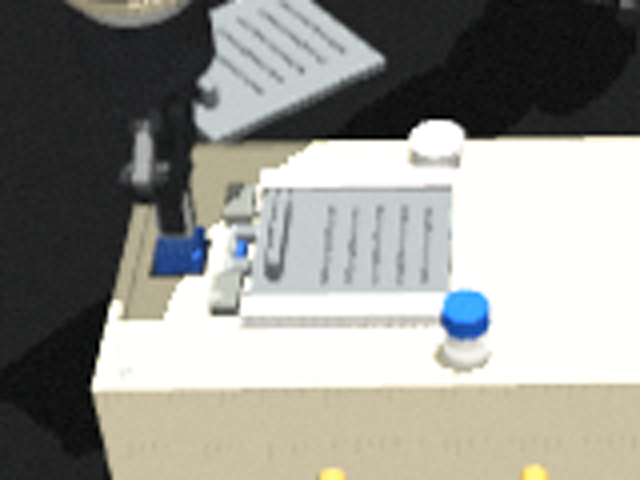

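View pics/wrist3.png

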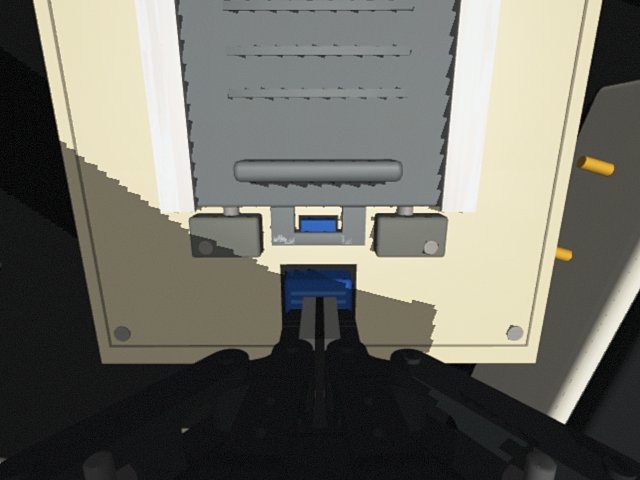

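Both views show the closed fingertips centred above the blue pad (wrist (320,300)), not touching yet. Now I press in small steps.

Request:
apply_moves(series=[{"x": 0.3,"y": 0,"z": 0,"twist": 0},{"x": 0.3,"y": 0,"z": 0,"twist": 0},{"x": 0.2,"y": 0,"z": 0,"twist": 0},{"x": 0.2,"y": 0,"z": 0,"twist": 0},{"x": 0.2,"y": 0,"z": 0,"twist": 0},{"x": 0,"y": 0,"z": 0,"twist": 0}])

```text
time_s: 6.5
tool_pos: [0.6379, -0.1513, 0.1585]
orientation: [1.011, 1.323, -1.011]
ft_force: [-1.1, 0.4, 3.2]
grip_width: 0.003
```

Contact at about 3 N, close to where expected. I keep pressing, to a depth of about 8.5 mm.

Request:
apply_moves(series=[{"x": 0.2,"y": 0,"z": 0,"twist": 0},{"x": 0.2,"y": 0,"z": 0,"twist": 0},{"x": 0.1,"y": 0,"z": 0,"twist": 0},{"x": 0,"y": 0,"z": 0,"twist": 0},{"x": 0,"y": 0,"z": 0,"twist": 0},{"x": 0,"y": 0,"z": 0,"twist": 0}])

```text
time_s: 7.1
tool_pos: [0.6379, -0.1513, 0.1534]
orientation: [1.011, 1.323, -1.011]
ft_force: [-2.2, 1.5, 4.9]
grip_width: 0.005
```

```bash
python3 - <<'E'
from h import *
from plant import robot,cams
print(robot.state()["ft_force"])
w=cams.get_image("wrist");cv2.imwrite("pics/w4.png",w["color"])
E
```

```text
[-2.15380559  1.51774889  4.89451713]
```

View pics/w4.png

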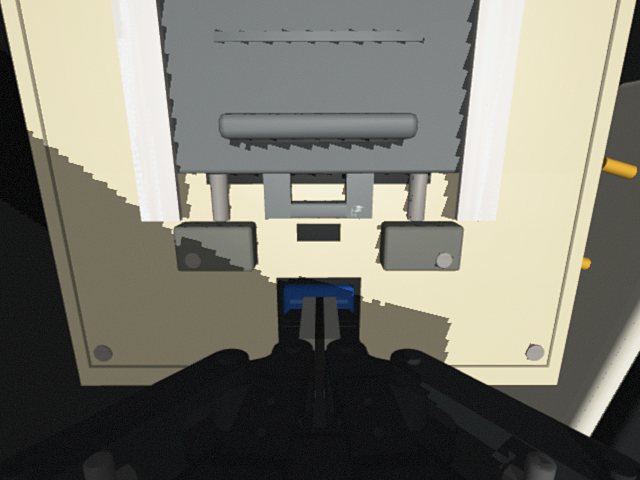

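The cover has sprung forward: the pins are out and the window has moved past the tooth slot at (319,233). The ridge is at (318,125). I lift off, move behind the ridge and lower the tool.

Request:
apply_moves(series=[{"x": -1,"y": 0,"z": 0,"twist": 0},{"x": -1,"y": 0,"z": 0,"twist": 0},{"x": -1,"y": 0,"z": 0,"twist": 0},{"x": -0.4,"y": 0,"z": 0,"twist": 0},{"x": 0,"y": 0,"z": -1.5,"twist": 0},{"x": 0,"y": 0,"z": -2,"twist": 0},{"x": 0,"y": 0,"z": -1.9,"twist": 0},{"x": 0,"y": 0,"z": 0,"twist": 0}])

```text
time_s: 7.95
tool_pos: [0.6237, -0.096, 0.1873]
orientation: [1.01, 1.326, -1.008]
ft_force: [0.1, 1.0, 0.1]
grip_width: 0.0
```

```bash
python3 - <<'E'
from h import *
from plant import robot,cams
st=robot.state();u=np.load("u.npy");print(st["tool_pos"],st["ft_force"])
# target: tip 12.5 above deck, behind ridge
print(rel(st,U2W(u,(-.001,-.05-.049,.1615))[0]))
w=cams.get_image("wrist");t=cams.get_image("top")
for p,n in ((w,"w"),(t,"t")):
  for l in("ridge","cover"):
    for d in cams.pinpoint(p,l): 
      P=ray(p,d["centre"],.154 if l=="ridge" else .13); c,s=np.cos(u[2]),np.sin(u[2]); v=P[:2]-u[:2]
      print(n,l,round(d["score"],2),np.round(d["centre"]),"seat frame",(c*v[0]+s*v[1]).round(4),(-s*v[0]+c*v[1]+.05).round(4))
cv2.imwrite("pics/w5.png",w["color"])
E
```

```text
[ 0.62366069 -0.09600079  0.18725339] [0.12657146 0.95618201 0.12043884]
[ 2.58 -0.13  0.18]
w ridge 0.97 [314. 262.] seat frame -0.0035 -0.0264
w cover 0.95 [317. 159.] seat frame -0.0022 0.0174
t ridge 0.85 [387. 182.] seat frame -0.0031 -0.0271
t ridge 0.76 [460. 293.] seat frame -0.3318 -0.1331
t ridge 0.69 [297. 292.] seat frame -0.2246 0.2755
t cover 0.87 [370. 186.] seat frame 0.004 0.0159
t cover 0.87 [446. 313.] seat frame -0.3726 -0.0862
t cover 0.87 [281. 304.] seat frame -0.242 0.3228
```

View pics/w5.png

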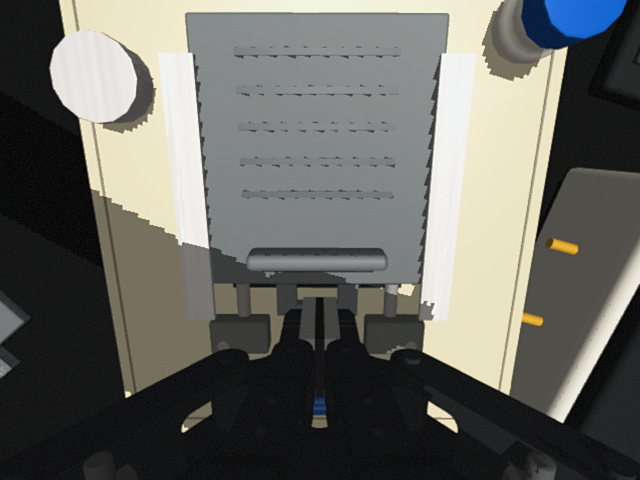

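The ridge is at (316,260) in the wrist view, and the fingertip is just behind it and centred. The jar is at (520,25) and the tin at (95,75), both clear of the path. I lower and start the push.

Request:
apply_moves(series=[{"x": 1,"y": -0.2,"z": 0,"twist": 0},{"x": 1,"y": 0,"z": 0,"twist": 0},{"x": 0.5,"y": 0,"z": 0,"twist": 0},{"x": 0,"y": 0,"z": 0,"twist": 0},{"x": 0,"y": 0,"z": -0.5,"twist": 0},{"x": 0,"y": 0,"z": -0.5,"twist": 0},{"x": 0,"y": 0,"z": -0.5,"twist": 0},{"x": 0,"y": 0,"z": -0.5,"twist": 0},{"x": 0,"y": 0,"z": 0,"twist": 0}])

```text
time_s: 9.15
tool_pos: [0.6165, -0.0793, 0.1625]
orientation: [1.011, 1.324, -1.01]
ft_force: [-0.0, 0.5, 0.5]
grip_width: 0.001
```

```bash
cat > look.py <<'E'
import sys
from h import *
from plant import robot,cams
st=robot.state();u=np.load("u.npy");c,s=np.cos(u[2]),np.sin(u[2])
def sf(P): v=np.array(P)[:2]-u[:2]; return (c*v[0]+s*v[1]).round(4),(-s*v[0]+c*v[1]+.05).round(4)
print(st["time_s"],st["tool_pos"],st["ft_force"],"tcp seat frame",sf(st["tool_pos"]))
w=cams.get_image("wrist");t=cams.get_image("top")
for p,n in ((w,"w"),(t,"t")):
  for l in("ridge","cover"):
    for d in cams.pinpoint(p,l):
      q=sf(ray(p,d["centre"],.154 if l=="ridge" else .13))
      if abs(q[0])<.1: print(n,l,round(d["score"],2),np.round(d["centre"]),q)
k=sys.argv[1]
cv2.imwrite(f"pics/w{k}.png",w["color"])
cv2.imwrite(f"pics/t{k}.png",cv2.resize(t["color"][120:270,260:460],None,fx=4,fy=4,interpolation=cv2.INTER_CUBIC))
E
python3 look.py 6
```

```text
9.15 [ 0.61653646 -0.07931323  0.16250683] [-0.00560713  0.48025772  0.47726678] tcp seat frame (np.float64(-0.0023), np.float64(-0.0293))
w ridge 0.66 [323. 295.] (np.float64(-0.0021), np.float64(-0.0137))
w ridge 0.57 [ 98. 126.] (np.float64(-0.0792), np.float64(0.0482))
w cover 0.93 [324. 173.] (np.float64(-0.0015), np.float64(0.0307))
t cover 0.92 [363. 191.] (np.float64(-0.0035), np.float64(0.0385))
t cover 0.58 [135. 249.] (np.float64(-0.0051), np.float64(0.6637))
```

View pics/w6.png

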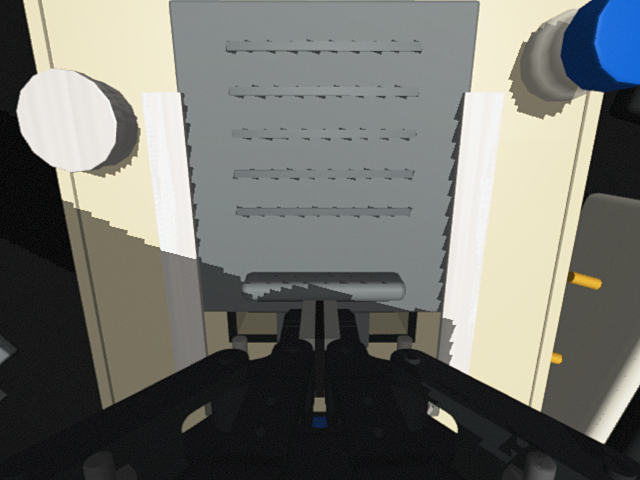

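The tip is pushing the ridge squarely; the ridge is at about (323,288) and the cover has moved about 30 mm from its seat. I continue.

Request:
apply_moves(series=[{"x": 0,"y": 0,"z": -0.6,"twist": 0},{"x": 0,"y": 0,"z": -0.7,"twist": 0},{"x": 0,"y": 0,"z": -0.7,"twist": 0},{"x": 0,"y": 0,"z": -0.7,"twist": 0},{"x": 0,"y": 0,"z": -0.7,"twist": 0},{"x": 0,"y": 0,"z": -0.7,"twist": 0},{"x": 0,"y": 0,"z": -0.7,"twist": 0},{"x": 0,"y": 0,"z": -0.7,"twist": 0},{"x": 0,"y": 0,"z": -0.7,"twist": 0},{"x": 0,"y": 0,"z": -0.7,"twist": 0},{"x": 0,"y": 0,"z": -0.6,"twist": 0},{"x": 0,"y": 0,"z": -0.5,"twist": 0},{"x": 0,"y": 0,"z": -0.4,"twist": 0},{"x": 0,"y": 0,"z": 0,"twist": 0}])

```text
time_s: 10.85
tool_pos: [0.5942, 0.0015, 0.1622]
orientation: [1.011, 1.324, -1.011]
ft_force: [-0.7, -0.3, 0.3]
grip_width: -0.001
```

```bash
python3 look.py 7
```

```text
10.85 [0.59420906 0.00148045 0.16218374] [-0.69221214 -0.28566451  0.3006543 ] tcp seat frame (np.float64(-0.0026), np.float64(0.0546))
w ridge 0.79 [323. 292.] (np.float64(-0.0025), np.float64(0.0714))
w ridge 0.51 [452. 429.] (np.float64(0.054), np.float64(0.0075))
w cover 0.64 [327. 171.] (np.float64(-0.0008), np.float64(0.1153))
t cover 0.72 [334. 194.] (np.float64(0.0057), np.float64(0.1155))
```

View pics/w7.png

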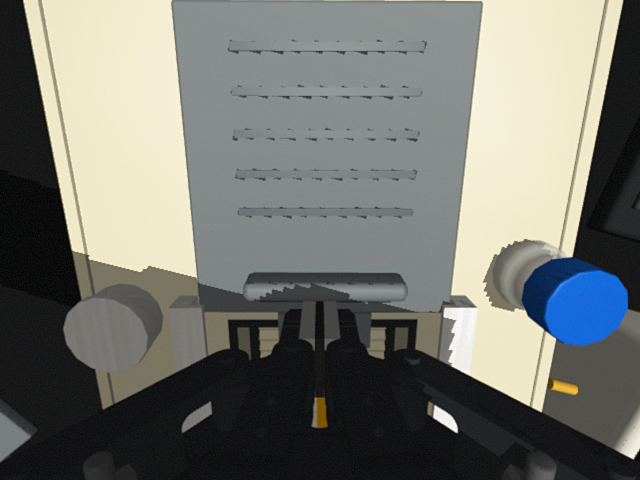

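The cover is straight and about 115 mm along, just leaving the guides. I push another 22 mm, back off and lift.

Request:
apply_moves(series=[{"x": 0,"y": 0,"z": -0.4,"twist": 0},{"x": 0,"y": 0,"z": -0.4,"twist": 0},{"x": 0,"y": 0,"z": -0.4,"twist": 0},{"x": 0,"y": 0,"z": -0.4,"twist": 0},{"x": 0,"y": 0,"z": -0.3,"twist": 0},{"x": 0,"y": 0,"z": -0.2,"twist": 0},{"x": 0,"y": 0,"z": -0.1,"twist": 0},{"x": 0,"y": 0,"z": 0,"twist": 0},{"x": 0,"y": 0,"z": 0.4,"twist": 0},{"x": 0,"y": 0,"z": 0.4,"twist": 0},{"x": -1,"y": 0,"z": 0,"twist": 0},{"x": -2,"y": 0,"z": 0,"twist": 0},{"x": -3,"y": 0,"z": 0,"twist": 0},{"x": -3,"y": 0,"z": 0,"twist": 0},{"x": -2,"y": 0,"z": 2,"twist": 0},{"x": 0,"y": 0,"z": 2,"twist": 0},{"x": 0,"y": 0,"z": 0,"twist": 0}])

```text
time_s: 12.85
tool_pos: [0.6018, -0.028, 0.274]
orientation: [1.015, 1.319, -1.014]
ft_force: [0.4, -0.1, -0.0]
grip_width: -0.003
```

```bash
python3 look.py 8
```

```text
12.85 [ 0.60175268 -0.02804776  0.2740342 ] [ 0.41693094 -0.07967358 -0.04167428] tcp seat frame (np.float64(-0.0031), np.float64(0.0241))
w ridge 0.66 [322. 146.] (np.float64(-0.0017), np.float64(0.0937))
w ridge 0.63 [323.  81.] (np.float64(-0.0014), np.float64(0.1319))
w cover 0.93 [323.  78.] (np.float64(-0.0009), np.float64(0.137))
t ridge 0.86 [342. 196.] (np.float64(-0.0084), np.float64(0.0982))
t cover 0.74 [324. 196.] (np.float64(0.0097), np.float64(0.143))
```

View pics/w8.png

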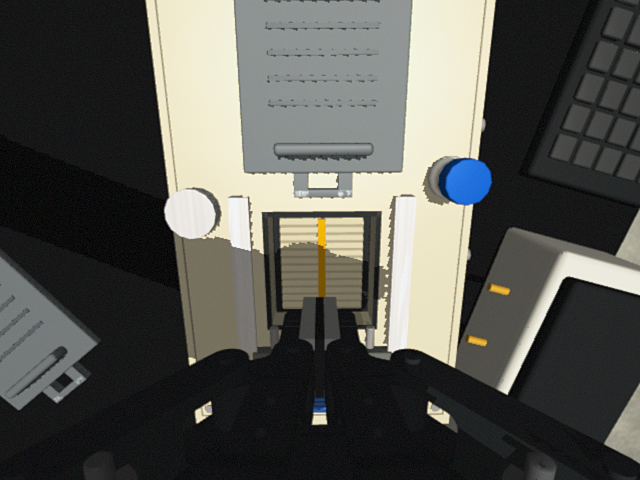

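View pics/t8.png

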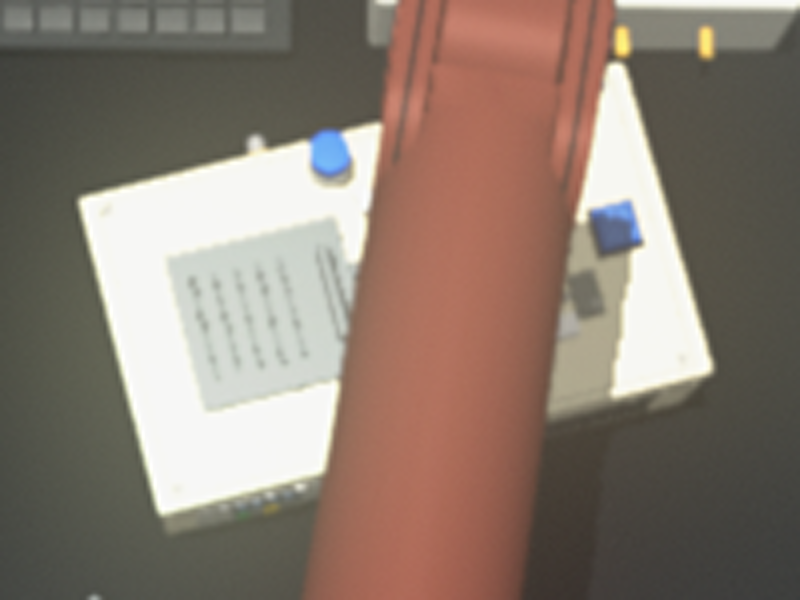

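The cover lies flat on the deck about 137 mm from its seat. The tongue end (row 195) is clear of the well opening (row 212), the jar and tin have not moved, and the robot touches nothing. I hand the job in.

```bash
python3 -c "
from plant import robot
print(robot.close_job(), robot.state()['time_s'])"
```

```text
the job is handed in; nothing more can be done
the job is handed in; nothing more can be done
```

The filter compartment is open and the job is handed in. I pressed the blue tab down about 8 to 9 mm with the closed fingertips, at about 5 N. The cover sprang forward about 16 mm. I then lifted off, pushed the ridge in +y until the cover was off its guides, backed away and raised the tool.

**Last checks, at 12.85 s:**
- **Cover:** it is about 137 mm from its seat in the wrist view and 143 mm in the top view, where 121 mm is needed. It lies straight and flat on the deck. The arm partly hid the top view, which probably explains the difference.
- **Well:** the wrist picture shows it uncovered, with the tongue clear of it. Part of its near edge was behind the fingers in that picture.
- **Contact:** the fingertips stayed above the deck, so the filter was not touched, and the force reading was near zero at the end. The highest force I read was about 6 N, and I only read it at the end of each move.
- **Other things:** the jar and tin look unmoved. I did not re-check the things on the bench one by one, but the arm never went near them at low height.

My first two move calls were refused because the rows did not carry all four numbers, and nothing moved. The networks also gave some wrong hits, such as the tin's first position and a few ridge points; I ignored them after checking against the pictures.

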